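# Clamp a wooden blank in the sanding feed

### The arm

A 6-joint arm with a two-finger parallel gripper is mounted at the origin on the work surface. World frame = base frame: x ahead of the robot, y to its left, z up, the work surface at z = 0. Lengths are in mm, angles in rad, forces in N, time in s.
With the tool pointing down it reaches from about 350 to 975 mm from the base axis. Payload 7.1 kg.
Tool frame: the origin (TCP) lies on the front face of the gripper's body, between the roots of the fingers; the fingertips stand 80 mm ahead of it and the grasp point (between the pads) lies 61 mm ahead of it (env.tips_ahead is the distance from the TCP to the fingertips, in mm); z points along the fingers, y is the direction in which the jaws open and shut (so a half turn about z gives the same grasp; the last joint's range is limited). The gripper opens to 88 mm and grips with 3 to 60 N. Pads are 20 mm wide; open, the fingers measure 115 mm over their backs; the gripper's body (75 mm by 178 mm) begins 61 mm behind the grasp point.
Start: joints at [-1.319, 0.423, 1.63, -0, 1.089, -0.019], TCP at [167.208, -602.202, 302.675] pointing down, gripper open.
Joint ranges: [-3, 3], [-0.9, 2.11], [0.09, 2.58], [-1.31, 4.45], [0.11, 2.69], [-2.54, 2.54]. Speed limits (rad/s): [2.39, 2.39, 3.01, 3.14, 3.14, 3.14].

### API

Orientations are given as a unit quaternion [x, y, z, w].
In Python, from station import env, set_gripper, viewer, workorder gives the robot as it stands. Calls block until the motion is done:
- env.reach(position, orientation): joint-space move of the TCP to a pose.
- env.move_l(position, rot=None, rate=150, f_stop=None): straight line of the TCP; rot=None keeps the orientation; rate is the mean speed in mm/s. With f_stop (N) it stops when the force on the tool has changed by that much, and returns True; else False.
- env.move_joints(angles): joint-space move.
- set_gripper(opening): finger opening in mm; the grip force is fixed at half the most; returns when the fingers have stopped.
- env.hold(seconds).
- env.ik(position, orientation): joint angles nearest the present ones, or None.
- env.read_state(): the state.
- viewer.camera(name): name is "scene" or "top" or "wrist"; returns the picture (420x560x3 uint8, blue, green, red); there is no depth.
- viewer.camera_params(name): a dict with "fx", "fy", "cx", "cy" (pixels), "pose" (4x4, takes a point from camera to world coordinates); the wrist camera has in their place "tool_from_camera" (4x4, takes a point from camera to tool coordinates, whose origin is the TCP and whose axes are the flange's). Camera axes: x right, y up, looking along -z (the intrinsics and any distortion apply to the point x, -y, -z); pixel columns grow to the right and rows downward; lengths in mm; the calibration is good to about 2 mm. The wrist camera is an equidistant fisheye: a pixel r from the principal point sees the ray r / f radians off the axis. A picture is of the moment at which its call begins: read the wrist's pose just before it. camera_params takes no time and is no camera call.
A pose or a line that the arm cannot do raises env.IKError and nothing moves.
- workorder.sign_off(): hands the job in, once; it reports no verdict.
The state is a dict: "time_s": time; "qpos": joint angles; "dq": joint speeds; "tau": joint torques, N m; "tool_pos": TCP position; "orientation": TCP orientation; "force": force on the tool from outside, world axes, zero at the start; "wrist_torque": the same for the moment, N m; "width": finger opening in mm.
Only numpy, scipy, OpenCV 4.12 (cv2) and the standard library are available. Lean on these libraries where they do the work, as an engineer would, in place of code of your own. Each camera call takes 0.05 s, during which the arm holds its last target.

### The job

Set the thick wooden block, lengthways and without dropping it, on the upper end of the sloped rollers and let it roll down against the stop. Then slide the safety catch fully clear of the clamp lever, push the lever all the way over, away from the robot, so that the pad clamps the block, and slide the catch fully back home to lock the lever there. Leave the other things on the bench as they are.

Things in the scene. Friction and masses are not known exactly. Their poses are not given: they have to be found in the camera images.
- blank: The wooden block to be clamped: plain, 120 mm long (own x), 50 mm wide (own y), 60 mm high (z), about 0.2 to 0.35 kg, the tallest wooden piece on the bench, lying at the left of the roller feed. Origin at the centre of its underside.
- ramp: Sloped roller track (fixed to the feed). Origin on the plane of the roller tops, 55 mm above the bench, mid-width at the face of the low-end stop; own y points up the slope (0.14 rad), x level across it, away from the robot, z square to the rollers. 7 free rollers; track ends 270 mm up from the stop; 68 mm inside width, side rails 10 mm and stop 32 mm above the roller tops.
- feeder: The whole feed (fixed, but its place and yaw differ each time): 140 x 420 mm base plate, roller track, 185 mm high column beyond the track's low end. A 40 mm wide head arm reaches over the track to about 70 mm from the stop, underside about 100 mm above the rollers, so the block goes on at the upper end and rolls down by itself. Origin on the bench below the track, 100 mm up-track of the stop.
- pad: The black clamp pad, 44 x 50 mm, 10 mm thick, below the head arm, 40 mm up-slope of the stop; origin at the centre of its underside, about 78 mm above the roller tops when raised (18 mm above the block). The lever drives it down 22 mm; it is sprung and presses the block with about 10 N.
- lever (a joint): Angle of the clamp lever (rad): 0 leaning 30 degrees towards the robot (pad raised; may start up to 0.08), 1.047 leaning 30 degrees away (pad down, end of travel). Hinge axis level, along the track as seen from above, through lever_hinge. Stays where it is left; needs about 5 N at the grip. The closed catch blocks it beyond about 0.12 rad and, once thrown, below about 0.92.
- lever_grip (a point): Centre of the lever's black flat paddle, 60 mm long (along the lever), 40 mm wide (along the track), 14 mm thick, 115 mm from the hinge; the lever's end is 145 mm from the hinge. It is pushed in the ramp's +x direction. The lever stands beyond the low end of the track, 5 mm clear of the column's end face.
- lever_hinge (a point): Point on the lever's hinge axis in the middle of its width, 100 mm above the bench (fixed to the feed).
- catch (a joint): Travel of the sliding safety catch (m): 0 closed (may start up to 0.004), its plate lying across the lever's path; 0.050 fully clear. It slides level, along the track as seen from above: away from the lever, towards the track's upper end, to open, and back towards the lever to close. About 2 N of friction, no spring; it stays where it is left.
- catch_tab (a point): Centre of the upright steel tab of the catch, 60 mm wide (ramp's x), 8 mm thick (sliding direction), 36 mm high, standing on the catch's 60 x 80 x 8 mm plate on top of the column (column top 185 mm above the bench, plate top 194 mm, tab top 230 mm). Push the tab on either face. The plate reaches 65 mm from the tab's middle towards the lever.
- offcut: Bystander: flat wooden offcut 85 x 60 x 22 mm, origin at the underside.
- tin: Bystander: closed metal tin, 68 mm diameter, 60 mm high, origin at the underside.
- sandblock: Bystander: cork sanding block 80 x 55 x 35 mm, origin at the underside.
- screwdriver: Bystander: screwdriver lying between the robot and the feed.
- abrasive_roll: Bystander: dark brown abrasive roll, 100 mm diameter, 100 mm high, standing behind the feed.
- glue: Bystander: white bottle, 60 mm diameter, 170 mm high, standing behind the feed.
- brush: Bystander: brush lying at the right, near the robot.
Mind the look-alikes: they are no part of the job. Of the things shaped like the blank, the wooden one is meant.

How it is judged:
By the outcome, as a careful person would: the job done as asked, in the order asked, and still so for the second after the job is handed in, with the robot touching nothing.
It also fails if it takes over 67 s, if anything falls off the work surface, if the arm or the gripper's body presses on something with over 40 N, if the wrist force passes 120 N, or if a joint passes its speed limit or range.

## Working session

There is one attempt and no reset: what is moved stays moved. The work goes in short steps, each a Python script; the robot and the scene stay as the last script left them, time stands still between calls to the robot, and variables do not carry over. Pictures are saved under pics/ and viewed, and the job is handed in when it is done.

```bash
ls; mkdir -p pics; python3 - <<'E'
from station import env, set_gripper, viewer, workorder
import cv2
for n in ["scene","top","wrist"]:
    im=viewer.camera(n); cv2.imwrite(f"pics/{n}0.png",im); 
    p=viewer.camera_params(n); print(n,p)
s=env.read_state(); print(s['time_s'],s['tool_pos'],s['orientation'],s['width'])
E
```

```text
pics
scene {'fx': 459.521313201614, 'fy': 459.521313201614, 'cx': 276.98337997891514, 'cy': 215.572585730628, 'pose': array([[-8.08958075e-01, -4.86637238e-01,  3.29804536e-01,
         9.74548484e+02],
       [ 5.87685933e-01, -6.83349844e-01,  4.33195377e-01,
         6.60453061e+02],
       [ 1.45628766e-02,  5.44258384e-01,  8.38791234e-01,
         1.28224416e+03],
       [ 0.00000000e+00,  0.00000000e+00,  0.00000000e+00,
         1.00000000e+00]])}
top {'fx': 488.2236844109095, 'fy': 488.2236844109095, 'cx': 277.9847989971327, 'cy': 211.88729718272148, 'pose': array([[-5.99200960e-03,  9.87030881e-01, -1.60418628e-01,
         2.93331202e+02],
       [-9.99980864e-01, -6.16121135e-03, -5.57360027e-04,
         8.03742317e+01],
       [-1.53850463e-03,  1.60412219e-01,  9.87048911e-01,
         1.65632256e+03],
       [ 0.00000000e+00,  0.00000000e+00,  0.00000000e+00,
         1.00000000e+00]])}
wrist {'fx': 325.19226210127806, 'fy': 325.19226210127806, 'cx': 280.08840565707914, 'cy': 206.76560673671787, 'tool_from_camera': array([[ 5.88850818e-04,  9.63085363e-01,  2.69195535e-01,
         7.36862176e+01],
       [ 9.99999278e-01, -8.49035689e-04,  8.50101218e-04,
        -5.05545607e-01],
       [ 1.04727666e-03,  2.69194840e-01, -9.63085168e-01,
        -8.09309534e+01],
       [ 0.00000000e+00,  0.00000000e+00,  0.00000000e+00,
         1.00000000e+00]])}
0.15 [ 167.11877647 -601.89614305  302.08181389] [ 9.90847089e-01  1.34987738e-01 -7.06178191e-05 -5.92373548e-04] 88.0268975110249
```

View pics/scene0.png

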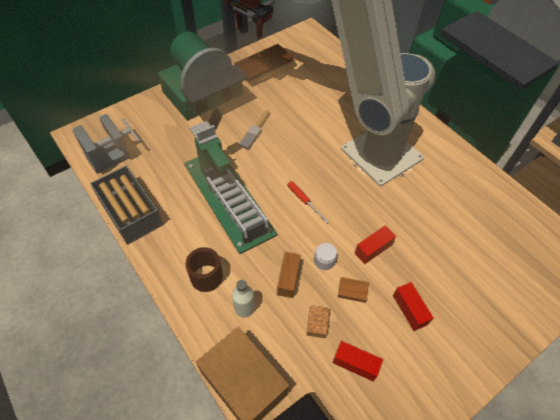

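View pics/top0.png

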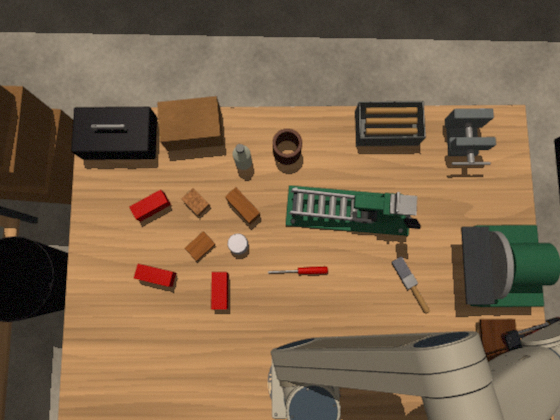

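The top view shows the feed at about (350,210) with its low end and lever to the right. The blank is probably the wooden piece at (243,206), and the offcut is at (200,246). I'll zoom in.

```bash
python3 - <<'E'
import cv2
a=cv2.imread("pics/top0.png");b=cv2.imread("pics/scene0.png")
cv2.imwrite("pics/tz1.png",cv2.resize(a[170:250,275:435],None,fx=5,fy=5,interpolation=cv2.INTER_CUBIC))
cv2.imwrite("pics/tz2.png",cv2.resize(a[175:265,180:280],None,fx=6,fy=6,interpolation=cv2.INTER_CUBIC))
cv2.imwrite("pics/sz1.png",cv2.resize(b[110:255,170:290],None,fx=4,fy=4,interpolation=cv2.INTER_CUBIC))
E
```

```text
(no output)
```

View pics/tz1.png

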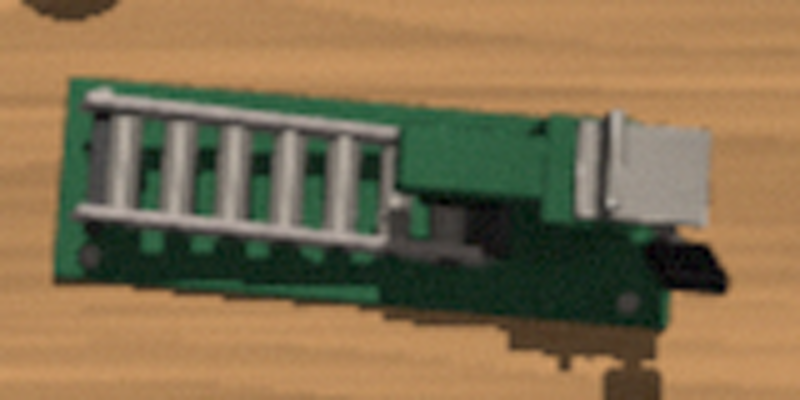

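View pics/tz2.png

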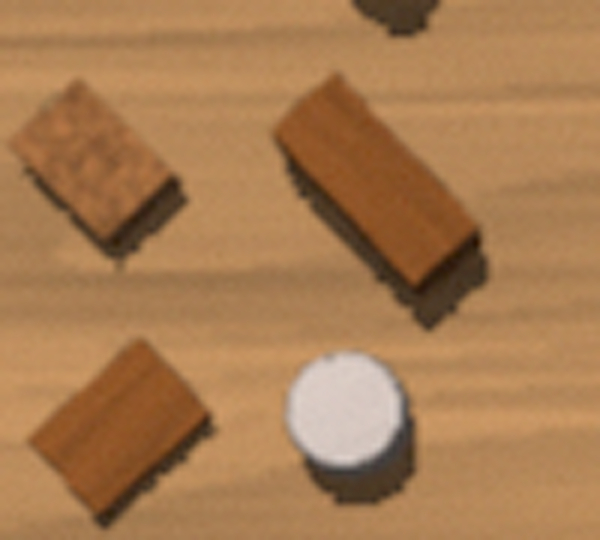

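View pics/sz1.png

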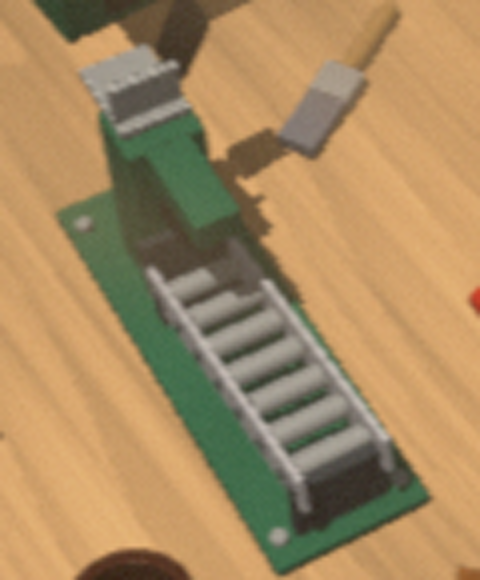

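```bash
cat > h.py <<'E'
import numpy as np, cv2
from scipy.spatial.transform import Rotation as R
from scipy.optimize import least_squares
from station import env, set_gripper, viewer, workorder
def Tool(s):
    T=np.eye(4);T[:3,:3]=R.from_quat(s['orientation']).as_matrix();T[:3,3]=s['tool_pos'];return T
def ray(name,uv,wp=None):
    p=viewer.camera_params(name);x=(uv[0]-p['cx'])/p['fx'];y=(uv[1]-p['cy'])/p['fy']
    if name=='wrist':
        r=np.hypot(x,y);k=np.sin(r)/r if r>1e-9 else 1.;d=np.array([x*k,-y*k,-np.cos(r)]);P=wp@p['tool_from_camera']
    else: d=np.array([x,-y,-1.]);P=p['pose']
    return P[:3,3],P[:3,:3]@d
def at_z(name,uv,z,wp=None):
    o,d=ray(name,uv,wp);return o+d*(z-o[2])/d[2]
def proj(name,X,wp=None):
    p=viewer.camera_params(name);P=p['pose'] if name!='wrist' else wp@p['tool_from_camera']
    c=(np.atleast_2d(X)-P[:3,3])@P[:3,:3];a=np.c_[c[:,0],-c[:,1]];
    if name=='wrist':
        r=np.hypot(*a.T);th=np.arctan2(r,-c[:,2]);a=a*(th/np.maximum(r,1e-9))[:,None]
    else: a=a/-c[:,2:3]
    return a*p['fx']+[p['cx'],p['cy']]
E
python3 - <<'E'
from h import *
f=lambda c:np.array(c)/5+[275,170]
g=lambda c:np.array(c)/6+[180,175]
print("base", [at_z('top',f(c),8).round(0) for c in [(70,80),(55,282),(665,328)]])
print("rails top end z~?", [at_z('top',f(c),55+38+8).round(0) for c in [(92,96),(82,212)]])
print("tab top",[at_z('top',f(c),230).round(0) for c in [(613,112),(613,218)]])
print("paddle",[at_z('top',f(c),z).round(0) for c,z in [((660,245),210),((720,290),210),((690,268),200)]])
print("blank", [at_z('top',g(c),60).round(0) for c in [(338,72),(275,135),(480,228),(415,288)]])
E
```

```text
base [array([651.,  43.,   8.]), array([511.,  54.,   8.]), array([ 477., -359.,    8.])]
rails top end z~? [array([621.,  31., 101.]), array([544.,  38., 101.])]
tab top [array([ 582., -275.,  230.]), array([ 518., -272.,  230.])]
paddle [array([ 504., -305.,  210.]), array([ 477., -339.,  210.]), array([ 492., -325.,  200.])]
blank [array([638., 220.,  60.]), array([602., 255.,  60.]), array([549., 141.,  60.]), array([516., 177.,  60.])]
```

Feed yaw comes out at about -0.08 rad, and the blank's centre is about (576,198) with a 0.73 rad heading. Next is a wrist look over the feed on the way to the blank.

```bash
cat >> h.py <<'E'
def quat(z,y):
    z=np.array(z,float);z/=np.linalg.norm(z);y=np.array(y,float);y-=z*(y@z);y/=np.linalg.norm(y)
    return R.from_matrix(np.c_[np.cross(y,z),y,z]).as_quat()
def shot(name,cam='wrist',scale=1):
    s=env.read_state();im=viewer.camera(cam);cv2.imwrite(f'pics/{name}.png',im);np.save(f'pics/{name}.npy',Tool(s));return im
def st(): 
    s=env.read_state();print('t',round(s['time_s'],2),s['tool_pos'].round(1),'F',np.round(s['force'],1),'w',round(s['width'],1));return s
E
python3 - <<'E'
from h import *
q=quat([0,0,-1],[.997,-.082,0])
p=[560,-140,420]
print(env.ik(p,q))
env.reach(p,q); st(); env.hold(.2); shot('w1'); st()
E
```

```text
[-2.65595652e-01  2.38758135e-01  1.61517945e+00 -4.44089210e-16
  1.28765507e+00 -1.83533616e-01]
t 2.36 [ 559.8 -140.8  419.8] F [-0.2  1.2  0.7] w 87.7
t 2.61 [ 559.9 -140.5  419.9] F [-0.4  1.   0.2] w 87.9
```

View pics/w1.png

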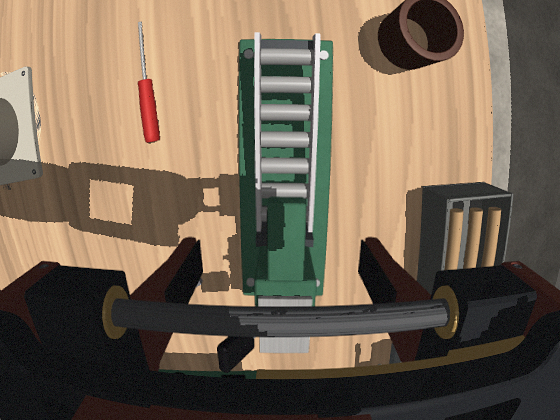

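The feed is fully in view: track between rails at columns 257-318, catch at (285,328), lever paddle at (237,352). I'll zoom for corner points.

```bash
python3 - <<'E'
import cv2
a=cv2.imread("pics/w1.png")
cv2.imwrite("pics/w1a.png",cv2.resize(a[25:125,225:350],None,fx=6,fy=6,interpolation=cv2.INTER_CUBIC))
cv2.imwrite("pics/w1b.png",cv2.resize(a[270:370,205:335],None,fx=6,fy=6,interpolation=cv2.INTER_CUBIC))
E
```

```text
(no output)
```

View pics/w1a.png

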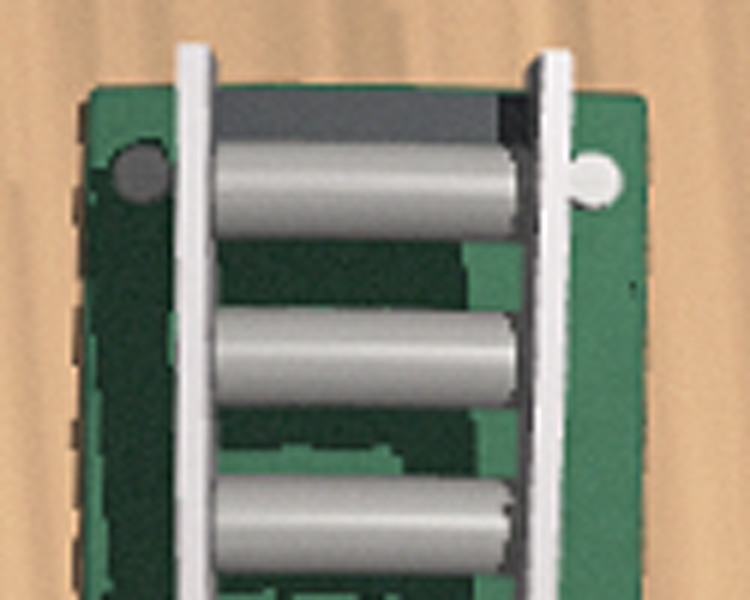

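View pics/w1b.png

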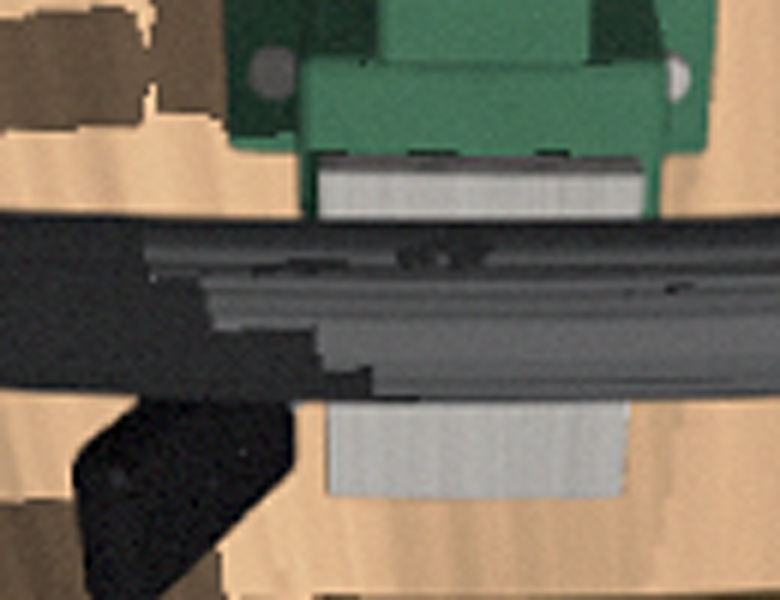

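```bash
cat >> h.py <<'E'
SL=.14
def ramp_T(v):  # v = stop origin x,y, yaw ; ramp frame->world
    x,y,w=v;T=np.eye(4);T[:3,:3]=(R.from_euler('z',w)*R.from_euler('x',SL)).as_matrix();T[:3,3]=[x,y,55];return T
def feed_T(v):
    x,y,w=v;T=np.eye(4);T[:3,:3]=R.from_euler('z',w).as_matrix();T[:3,3]=[x,y,0];return T
def ap(T,p): return np.atleast_2d(p)@T[:3,:3].T+T[:3,3]
E
python3 - <<'E'
from h import *
wp=np.load('pics/w1.npy')
A=lambda c:np.array(c)/6+[225,25]
B=lambda c:np.array(c)/6+[205,270]
rl=[at_z('wrist',A(c),102.6,wp) for c in [(212,45),(540,52)]]
print('rail inner ends',np.round(rl,1))
for z in (6,8,10,12): 
  b=[at_z('wrist',A(c),z,wp) for c in [(92,87),(648,96)]]+[at_z('wrist',B(c),z,wp) for c in [(228,148),(708,152)]]
  print('base',z,np.round(b,1)[:,:2].tolist(), np.linalg.norm(b[0]-b[1]),np.linalg.norm(b[2]-b[0]))
c=[at_z('wrist',B(c),194,wp) for c in [(319,172),(645,172),(330,495),(625,495)]]
print('catch',np.round(c,1)[:,:2].tolist(),np.linalg.norm(c[0]-c[1]),np.linalg.norm(c[2]-c[0]))
p=[at_z('wrist',B(c),z,wp) for c,z in [((75,470),225),((290,405),190)]]
print('paddle end',np.round(p,1))
E
```

```text
rail inner ends [[550.8  42.9 102.6]
 [616.7  36.4 102.6]]
base 6 [[516.1, 61.6], [655.4, 48.6], [475.8, -359.0], [616.4, -372.2]] 139.8887702344647 422.5045851836388
base 8 [[516.3, 61.1], [655.1, 48.1], [476.2, -357.8], [616.2, -371.0]] 139.32327395618685 420.7966227069065
base 10 [[516.5, 60.6], [654.7, 47.7], [476.6, -356.6], [616.0, -369.8]] 138.7577776779088 419.08866023017424
base 12 [[516.7, 60.1], [654.3, 47.2], [476.9, -355.4], [615.8, -368.5]] 138.19228139963096 417.38069775344195
catch [[526.1, -254.1], [585.5, -259.3], [519.2, -333.0], [578.8, -338.2]] 59.64757734752077 79.17706555995541
paddle end [[ 477.7 -298.4  225. ]
 [ 513.4 -311.7  190. ]]
```

Top and wrist estimates differ by about 5 mm, so I'll check the blank with the wrist camera before grasping.

```bash
python3 - <<'E'
from h import *
q=quat([0,0,-1],[.66,-.75,0])
p=[578,201,330]
print(env.ik(p,q))
env.reach(p,q); env.hold(.15); shot('w2'); st()
E
```

```text
[ 3.15222530e-01  3.74896181e-01  1.63612188e+00 -4.44089210e-16
  1.13057459e+00  1.16436401e+00]
t 4.13 [578.4 200.1 330.4] F [ 0.2 -1.3 -0.8] w 87.4
```

View pics/w2.png

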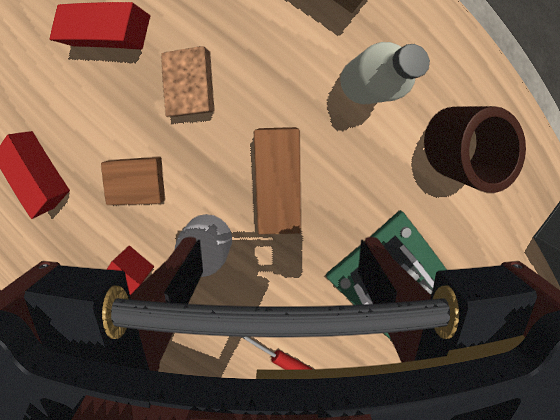

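```bash
python3 - <<'E'
from h import *
wp=np.load('pics/w2.npy')
c=np.array([at_z('wrist',u,60,wp) for u in [(255,128),(299,128),(301,234),(256,233)]])
print(c.round(1)[:,:2].tolist(),[np.linalg.norm(c[i]-c[(i+1)%4]).round(1) for i in range(4)],c.mean(0))
l=(c[0]+c[1]-c[2]-c[3])[:2];print('long',np.arctan2(l[1],l[0]));w=(c[1]+c[2]-c[0]-c[3])[:2];print('short',np.arctan2(w[1],w[0])+np.pi/2)
t=at_z('wrist',(203,243),60,wp);d=(t-c.mean(0))[:2];e=l/np.linalg.norm(l);print('tin',t,'along',d@e,'across',d@[e[1],-e[0]])
E
```

```text
[[608.1, 262.8], [639.2, 227.3], [551.4, 145.0], [518.1, 184.8]] [np.float64(47.2), np.float64(120.2), np.float64(51.9), np.float64(119.1)] [579.18609067 204.96413891  60.        ]
long 0.7336367553988401
short 0.7082376372469044
tin [466.12778863 223.85239728  60.        ] along -71.32629235086205 across -89.73018435143622
```

```bash
cat >> h.py <<'E'
V=(559.0,-225.2,-0.093)
RT=ramp_T(V);FT=feed_T(V)
QP=quat(-RT[:3,2],RT[:3,0])
def P(T,*p): return ap(T,p)[0]
E
python3 - <<'E'
from h import *
h=.728
q=quat([0,0,-1],[np.sin(h),-np.cos(h),0])
p=np.array([579.2,205,170])
env.move_l(p,q,rate=200); print(env.move_l([p[0],p[1],103],rate=120,f_stop=15)); st()
print(set_gripper(40)); st()
env.move_l([p[0],p[1],270],rate=200); st()
print(env.ik(P(RT,0,200,183),QP))
env.reach(P(RT,0,200,183),QP); env.hold(.2); shot('w3'); shot('s3','scene'); st()
E
python3 -c "
import cv2;b=cv2.imread('pics/s3.png');cv2.imwrite('pics/s3z.png',cv2.resize(b[90:290,150:310],None,fx=3,fy=3))"
```

```text
False
t 5.79 [579.6 205.1 103.5] F [ 0.6 -0.5 -0.2] w 88.0
False
t 6.47 [579.3 205.  103.2] F [-0.2 -0.3  2.1] w 50.0
t 7.45 [578.4 204.8 268.7] F [ 0.6  0.5 -3.4] w 50.1
[-0.16867769  0.4057882   1.76640495  0.1675954   0.98656318 -0.16946732]
t 8.96 [575.1 -52.8 264.1] F [ 0.3 -0.4 -2.1] w 50.0
```

View pics/w3.png

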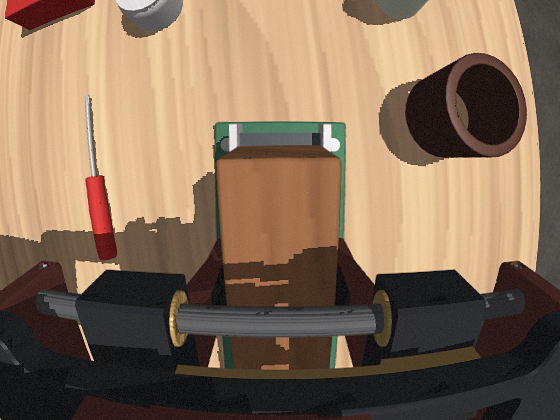

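View pics/s3z.png

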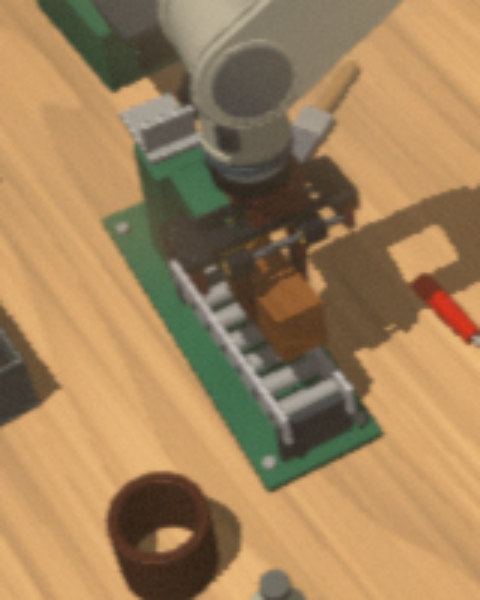

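The wrist view has the block centred at column 280, between the rail ends at 235 and 326. I'll lower it.

```bash
python3 - <<'E'
from h import *
env.move_l(P(RT,0,200,115),rate=120); st()
print(env.move_l(P(RT,0,200,98),rate=20,f_stop=4)); s=st()
l=np.linalg.inv(RT)@np.r_[s['tool_pos'],1];print('ramp coords',l)
shot('w4'); shot('s4','scene')
E
python3 -c "
import cv2;b=cv2.imread('pics/s4.png');cv2.imwrite('pics/s4z.png',cv2.resize(b[90:290,150:310],None,fx=3,fy=3))"
```

```text
t 9.68 [576.3 -44.  197.1] F [ 0.  -0.4 -3. ] w 50.1
True
t 10.29 [576.1 -42.4 184.9] F [-0.6 -0.6  5. ] w 49.5
ramp coords [2.69328627e-02 1.99935477e+02 1.02983829e+02 1.00000000e+00]
```

View pics/w4.png

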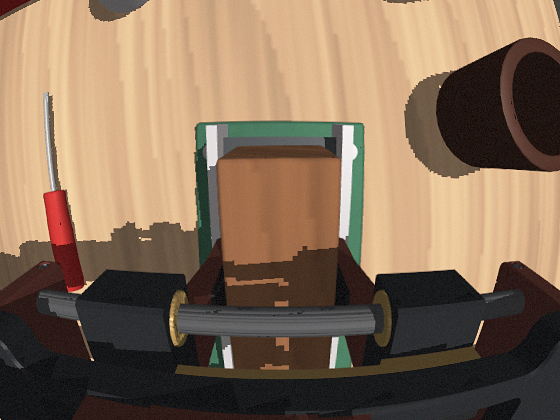

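View pics/s4z.png

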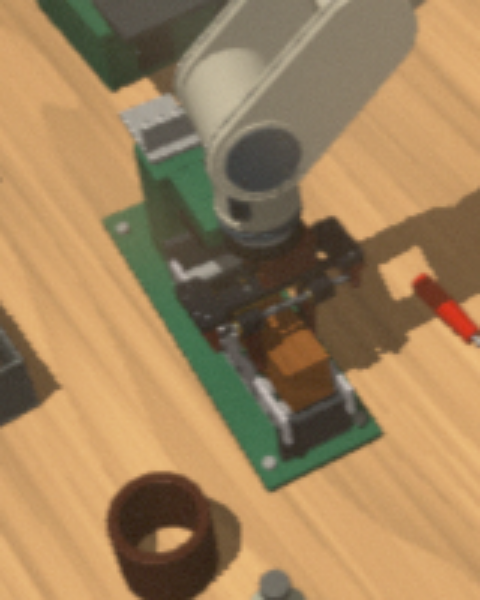

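Contact came at exactly the predicted height (103 mm) with the block between the rails. I'll release it.

```bash
python3 - <<'E'
from h import *
set_gripper(88); st(); env.hold(.2)
env.move_l(P(RT,0,200,200),rate=150); env.hold(.3); shot('w5'); shot('s5','scene'); st()
E
python3 -c "
import cv2;b=cv2.imread('pics/s5.png');cv2.imwrite('pics/s5z.png',cv2.resize(b[90:290,150:310],None,fx=3,fy=3))"
```

```text
t 11.14 [575.3 -42.3 184.2] F [-0.2 -0.1 -0.3] w 87.9
t 12.54 [574.7 -55.7 280.5] F [-1.  -0.8 -0.4] w 88.1
```

View pics/w5.png

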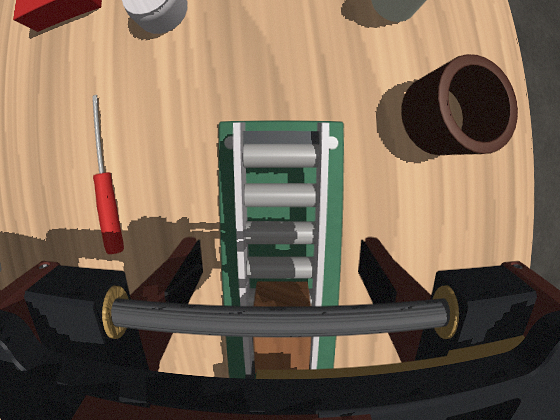

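View pics/s5z.png

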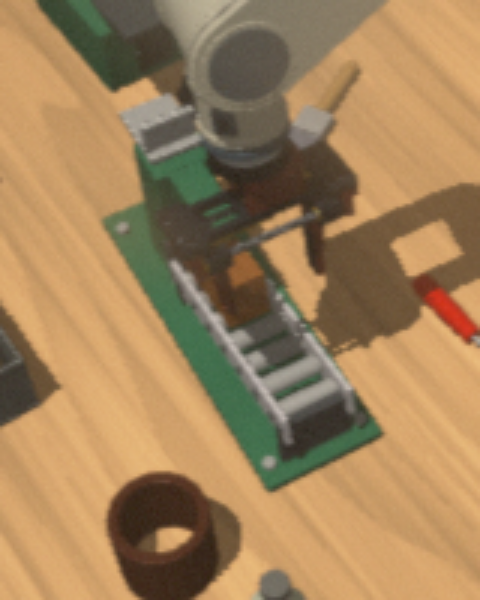

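The block rolled down; its upper end shows at about (280,283) in the wrist view. I'll check that against the expected position at the stop, then go to the catch.

```bash
python3 - <<'E'
from h import *
wp=np.load('pics/w5.npy')
for y in (120,130,140): print(y,proj('wrist',ap(RT,[[-25,y,60],[25,y,60],[-25,y,0]]),wp).round(0).tolist())
q=quat([0,0,-1],RT[:3,0]) 
env.reach(P(FT,0,-10,400),q); set_gripper(0)
env.hold(.2); shot('w6'); st()
E
python3 -c "
import cv2;a=cv2.imread('pics/w5.png');cv2.imwrite('pics/w5z.png',cv2.resize(a[230:380,220:350],None,fx=4,fy=4))"
```

```text
120 [[250.0, 317.0], [312.0, 317.0], [256.0, 282.0]]
130 [[250.0, 306.0], [312.0, 307.0], [255.0, 273.0]]
140 [[249.0, 296.0], [313.0, 296.0], [255.0, 263.0]]
t 15.03 [ 558.1 -235.2  400. ] F [0.4 1.  1.2] w 0.5
```

View pics/w5z.png

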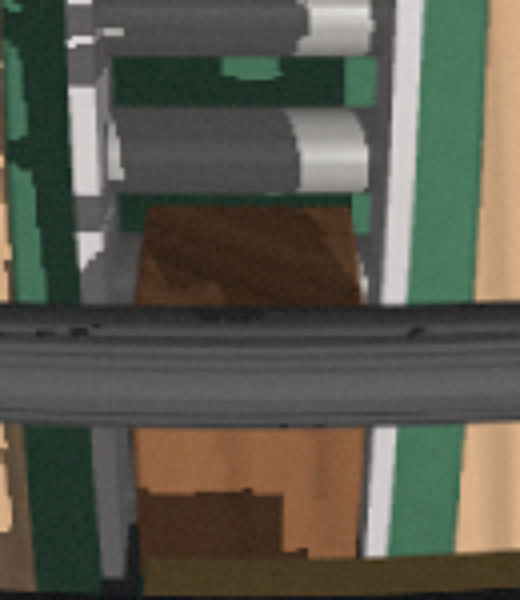

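View pics/w6.png

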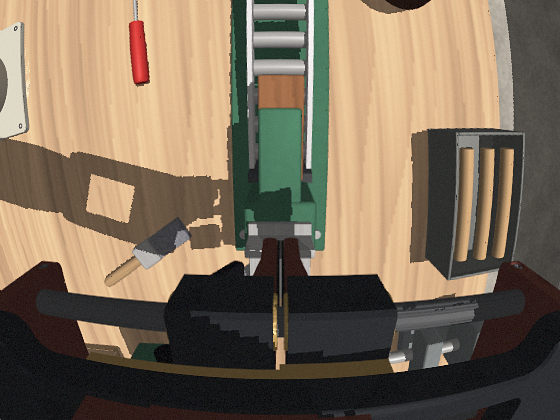

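The block's lower upper-end edge is at row 282, which matches y = 120, so it is against the stop. Now I'll open the catch.

```bash
python3 - <<'E'
from h import *
q=quat([0,0,-1],RT[:3,0]) 
L=lambda s:(np.linalg.inv(FT)@np.r_[s['tool_pos'],1])[:3].round(1)
env.move_l(P(FT,0,-73,330),q,rate=180)
print(env.move_l(P(FT,0,-73,287),rate=100,f_stop=8))
print(env.move_l(P(FT,0,-63,287),rate=40,f_stop=15))
print(env.move_l(P(FT,0,5,287),rate=40,f_stop=15)); print(L(st()))
env.hold(.2); print(L(st()))
env.move_l(P(FT,0,-25,287),rate=80)
env.move_l(P(FT,0,-25,350),rate=150)
shot('w7'); shot('t7','top');shot('s7','scene'); st()
E
python3 -c "
import cv2;a=cv2.imread('pics/w7.png');cv2.imwrite('pics/w7z.png',cv2.resize(a[150:360,180:350],None,fx=3.5,fy=2.8))
b=cv2.imread('pics/s7.png');cv2.imwrite('pics/s7z.png',cv2.resize(b[90:290,150:310],None,fx=3,fy=3))"
```

```text
False
False
True
t 17.84 [ 557.7 -239.6  286.9] F [-0.2 -4.2  2.7] w 0.4
[  0.  -14.5 286.9]
t 18.04 [ 557.7 -239.7  286.7] F [ 0.2 -3.3  2.1] w 0.8
[  0.  -14.6 286.7]
t 19.03 [ 556.1 -249.8  348.5] F [0.2 1.1 0. ] w 0.6
```

View pics/w7z.png

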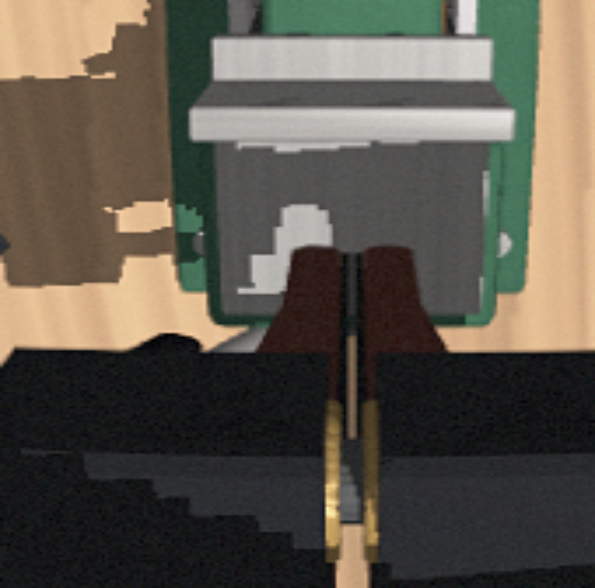

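View pics/s7z.png

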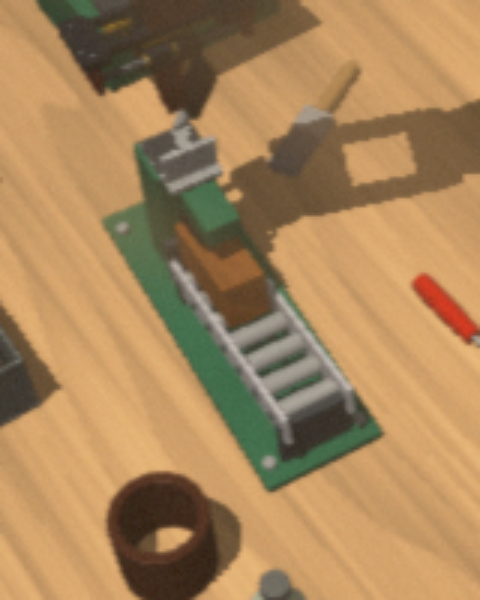

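```bash
python3 - <<'E'
from h import *
wp=np.load('pics/w7.npy');iF=np.linalg.inv(FT)
for u,z in [((242,262.5),194),((316.6,262.5),194),((240.6,163.6),194),((320.9,163.6),194),((234.5,189),230),((327,189),230)]:
    print(u,ap(iF,at_z('wrist',u,z,wp)).round(1))
wp=np.load('pics/w1.npy');B=lambda c:np.array(c)/6+[205,270]
for c in [(319,172),(645,172),(330,495),(625,495)]: print(ap(iF,at_z('wrist',B(c),194,wp)).round(1))
E
```

```text
(242, 262.5) [[-31.3 -63.5 194. ]]
(316.6, 262.5) [[ 28.7 -63.4 194. ]]
(240.6, 163.6) [[-29.8  16.1 194. ]]
(320.9, 163.6) [[ 29.2  16.2 194. ]]
(234.5, 189) [[-29.6   4.9 230. ]]
(327, 189) [[ 29.1   5.  230. ]]
[[-30.1 -31.9 194. ]]
[[ 29.6 -31.4 194. ]]
[[ -29.6 -111.   194. ]]
[[  30.2 -110.7  194. ]]
```

Travel is about 47.7 mm from the starting position, which fits full opening if the catch began near 2 mm. I'll push again a bit harder to confirm the end stop.

```bash
python3 - <<'E'
from h import *
L=lambda s:(np.linalg.inv(FT)@np.r_[s['tool_pos'],1])[:3].round(1)
env.move_l(P(FT,0,-25,287),rate=150)
print(env.move_l(P(FT,0,0,287),rate=25,f_stop=25)); print(L(st()))
env.move_l(P(FT,0,-35,287),rate=120)
env.move_l(P(FT,0,-40,345),rate=180);shot('w8')
wp=np.load('pics/w8.npy');st()
E
python3 -c "
import cv2;a=cv2.imread('pics/w8.png');cv2.imwrite('pics/w8z.png',cv2.resize(a[110:320,180:350],None,fx=3.5,fy=2.8))"
```

```text
True
t 20.23 [ 557.8 -239.1  287.3] F [-0.7 -4.5  1.9] w 0.3
[ 1.000e-01 -1.400e+01  2.873e+02]
t 21.08 [ 554.8 -264.4  343.8] F [ 0.1 -0.4 -0.8] w 0.7
```

View pics/w8z.png

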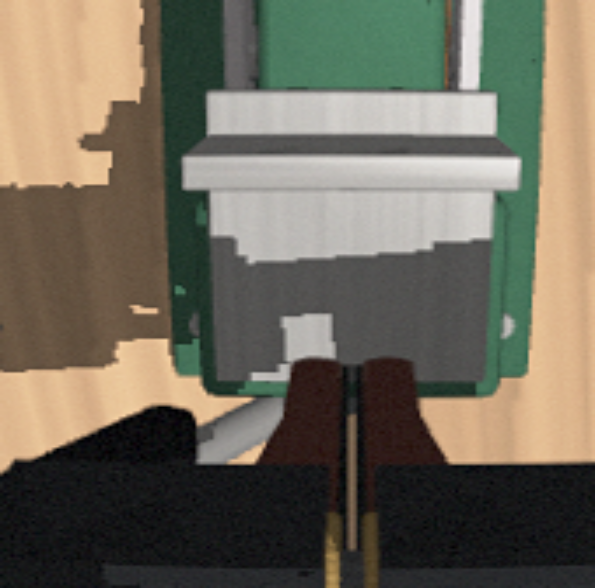

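```bash
python3 - <<'E'
from h import *
iF=np.linalg.inv(FT);wp=np.load('pics/w8.npy')
C=lambda c:(180+c[0]/3.5,110+c[1]/2.8)
print('col',[ap(iF,at_z('wrist',C(c),185,wp)).round(1).tolist() for c in [(205,392),(495,392)]])
print('paddle',[ap(iF,at_z('wrist',C(c),z,wp)).round(1).tolist() for c in [(155,408),(193,420)] for z in (175,200,225)])
wp=np.load('pics/w1.npy');B=lambda c:np.array(c)/6+[205,270]
print('paddle',[ap(iF,at_z('wrist',B(c),z,wp)).round(1).tolist() for c,z in [((75,470),222),((88,595),222),((160,600),229),((295,465),177),((290,405),177)]])
f=lambda c:np.array(c)/5+[275,170]
print('top',[ap(iF,at_z('top',f(c),z)).round(1).tolist() for c,z in [((660,245),185),((725,290),225),((725,265),225),((645,240),180)]])
E
```

```text
col [[[-34.0, -70.5, 185.0]], [[32.9, -70.2, 185.0]]]
paddle [[[-48.0, -80.4, 175.0]], [[-43.2, -68.9, 200.0]], [[-38.5, -57.3, 225.0]], [[-38.8, -84.3, 175.0]], [[-35.0, -72.3, 200.0]], [[-31.1, -60.4, 225.0]]]
paddle [[[-74.9, -83.0, 222.0]], [[-75.5, -116.2, 222.0]], [[-60.0, -109.5, 229.0]], [[-38.1, -117.5, 177.0]], [[-38.6, -100.8, 177.0]]]
top [[[-42.7, -90.6, 185.0]], [[-73.0, -120.0, 225.0]], [[-58.1, -119.4, 225.0]], [[-39.6, -82.6, 180.0]]]
```

The paddle spans about feed y -78 to -118, so I'll push at y = -98 from the robot side.

```bash
python3 - <<'E'
from h import *
L=lambda s:(np.linalg.inv(FT)@np.r_[s['tool_pos'],1])[:3].round(1)
q=quat([0,0,-1],RT[:3,0])
env.move_l(P(FT,-125,-98,340),q,rate=200)
print(env.move_l(P(FT,-125,-98,268),rate=150,f_stop=10))
print(env.move_l(P(FT,0,-98,268),rate=60,f_stop=25)); print(L(st()))
E
```

```text
False
False
t 24.79 [ 549.5 -322.7  267.5] F [-5.1 -1.4 -1.9] w 0.6
[ -0.4 -98.  267.5]
```

```bash
python3 - <<'E'
from h import *
L=lambda s:(np.linalg.inv(FT)@np.r_[s['tool_pos'],1])[:3].round(1)
print(env.move_l(P(FT,60,-98,268),rate=35,f_stop=28)); print(L(st())); env.hold(.1); shot('s9','scene'); shot('w9'); print(L(st()))
E
python3 -c "
import cv2
b=cv2.imread('pics/s9.png');cv2.imwrite('pics/s9z.png',cv2.resize(b[80:240,150:290],None,fx=3.7,fy=3.7))"
```

```text
True
t 25.89 [ 584.9 -325.6  267.1] F [-3.8  1.1  6.7] w 0.6
[ 35.1 -97.6 267.1]
t 26.09 [ 584.8 -325.6  267.1] F [-1.8  1.   5.1] w 0.6
[ 35.  -97.6 267.1]
```

View pics/s9z.png

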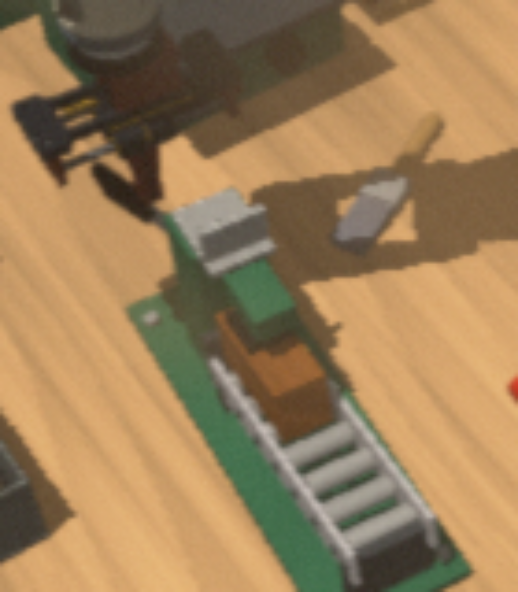

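View pics/w9.png

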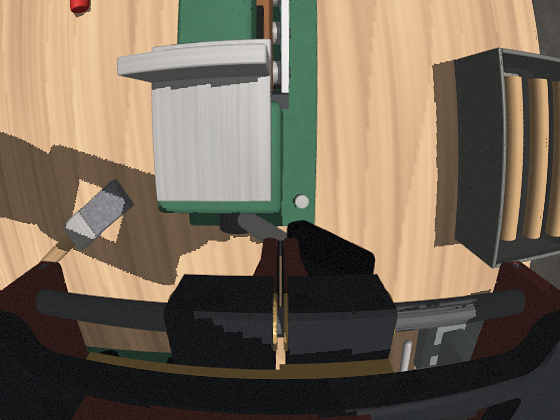

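```bash
python3 - <<'E'
from h import *
wp=np.load('pics/w9.npy')
for a in (1.047,.97,.9):
    t=a-np.pi/6;d=np.array([np.sin(t),0,np.cos(t)]);n=np.array([np.cos(t),0,-np.sin(t)]);h=np.array([0,-97,100.])
    pts=[h+d*s+np.array([0,w,0])+n*k for s in (145,85) for w in (20,) for k in (7,-7)]
    print(a,proj('wrist',ap(FT,pts),wp).round(0).tolist())
E
python3 -c "
import cv2
b=cv2.imread('pics/w9.png');cv2.imwrite('pics/w9z.png',cv2.resize(b[190:290,220:400],None,fx=4,fy=4))"
```

```text
1.047 [[382.0, 248.0], [359.0, 256.0], [306.0, 214.0], [285.0, 217.0]]
0.97 [[364.0, 254.0], [336.0, 261.0], [297.0, 216.0], [274.0, 219.0]]
0.9 [[344.0, 259.0], [313.0, 265.0], [287.0, 217.0], [263.0, 220.0]]
```

View pics/w9z.png

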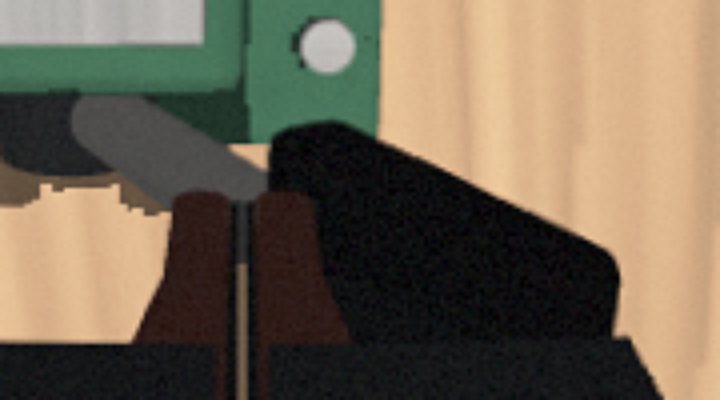

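```bash
python3 - <<'E'
from h import *
L=lambda s:(np.linalg.inv(FT)@np.r_[s['tool_pos'],1])[:3].round(2)
print(env.move_l(P(FT,25,-98,268),rate=60))
for f in (10,20,32):
    print(f,env.move_l(P(FT,50,-98,268),rate=15,f_stop=f),L(st()))
env.hold(.1); shot('w10')
env.move_l(P(FT,10,-98,268),rate=120); env.move_l(P(FT,-20,-98,330),rate=150);env.hold(.1);shot('w11');shot('s11','scene');st()
E
python3 -c "
import cv2,numpy as np
b=cv2.imread('pics/w10.png');c=cv2.imread('pics/w11.png');cv2.imwrite('pics/w10z.png',np.vstack([cv2.resize(b[190:290,220:400],None,fx=3,fy=3),cv2.resize(c[190:290,220:400],None,fx=3,fy=3)]))"
```

```text
False
t 27.31 [ 585.6 -326.1  267.6] F [-1.3  0.6  3.5] w 0.9
10 True [ 35.88 -98.01 267.62]
t 27.79 [ 586.2 -326.2  267.3] F [-2.7  0.8  4.8] w 0.5
20 True [ 36.51 -98.04 267.3 ]
t 28.38 [ 587.5 -326.5  267.2] F [-2.6 -0.5  5.7] w 0.3
32 True [ 37.83 -98.17 267.16]
t 29.73 [ 530.  -320.7  328.8] F [ 0.5 -0.3 -0.4] w 0.1
```

View pics/w10z.png

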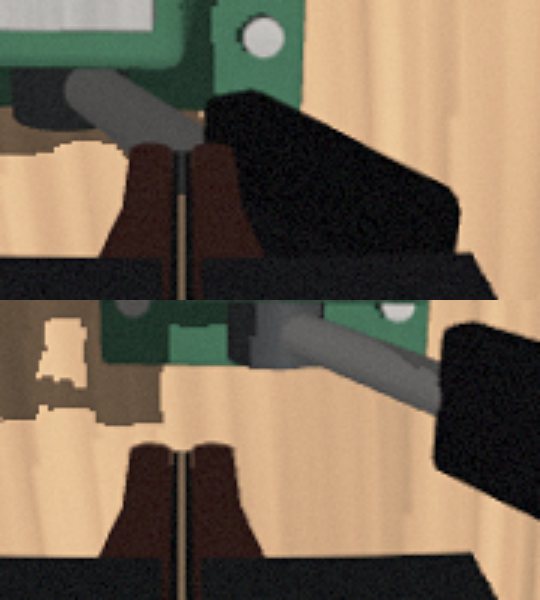

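View pics/w11.png

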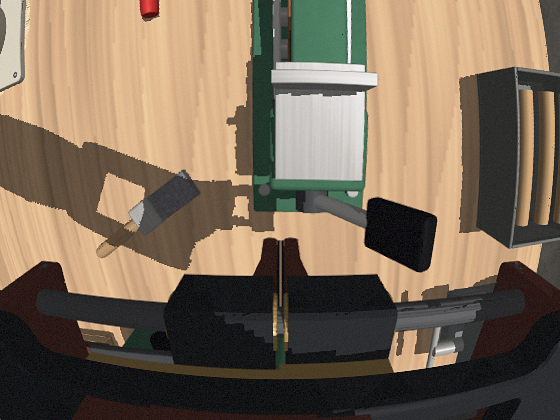

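```bash
python3 - <<'E'
from h import *
wp=np.load('pics/w11.npy')
obs=np.array([(371,197),(437,206),(431,272),(365,262)],float)
def f(v,out=False):
    t=v[0]-np.pi/6;d=np.array([np.sin(t),0,np.cos(t)]);n=np.array([np.cos(t),0,-np.sin(t)]);h=np.array([v[2],v[1],100.])
    p=[h+d*s+np.array([0,w,0])-n*7 for s,w in ((85,20),(145,20),(145,-20),(85,-20))]
    return (proj('wrist',ap(FT,p),wp)-obs).ravel()
r=least_squares(f,[1.,-97,0]);print(r.x,r.fun.round(1))
r=least_squares(lambda v:f([v[0],v[1],0]),[1.,-97]);print(r.x,r.fun.round(1))
E
```

```text
[   1.25125209 -102.84770597  -10.20285884] [ -1.8   2.6   1.9  10.7  -0.7  -1.5   0.3 -14.5]
[  1.11216165 -99.34164059] [  0.7   0.1   1.1  10.6  -2.1   1.6   2.5 -15.6]
```

Angle estimate from the paddle is at or past full throw, and 32 N moved it no further. Now I'll close the catch.

```bash
python3 - <<'E'
from h import *
L=lambda s:(np.linalg.inv(FT)@np.r_[s['tool_pos'],1])[:3].round(2)
env.move_l(P(FT,0,-60,340),rate=200)
env.move_l(P(FT,0,34,340),rate=200)
print(env.move_l(P(FT,0,34,287),rate=120,f_stop=8))
print(env.move_l(P(FT,0,22,287),rate=50,f_stop=15))
for f in (15,25): print(env.move_l(P(FT,0,-55,287),rate=30,f_stop=f),L(st()))
env.move_l(P(FT,0,-15,287),rate=100);env.move_l(P(FT,0,20,340),rate=150);env.hold(.1)
shot('w12');st()
E
```

```text
False
False
t 33.43 [ 555.6 -260.   286.8] F [-0.2  3.2  2.7] w 0.4
True [-1.1000e-01 -3.4930e+01  2.8681e+02]
t 33.77 [ 555.5 -260.5  286.7] F [0.4 4.  3.8] w 0.4
True [-2.1000e-01 -3.5470e+01  2.8666e+02]
t 34.86 [ 560.4 -205.6  338.9] F [ 0.2 -0.3  0.3] w 0.7
```

View pics/w12.png

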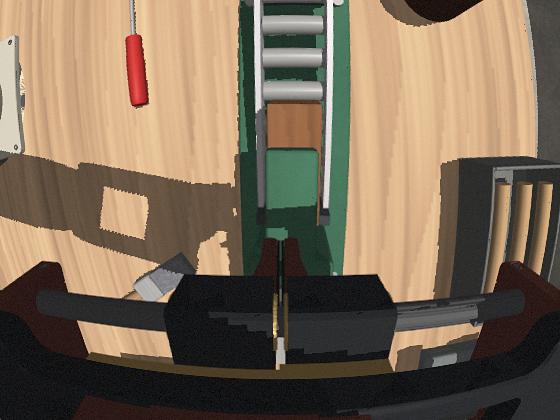

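Stroke works out to about 50 mm with a finger half-width near 10 mm. I'll do a final look with the arm clear.

```bash
python3 - <<'E'
from h import *
env.move_l(P(FT,0,20,400),rate=200)
q=quat([0,0,-1],RT[:3,0])
env.reach(P(FT,-30,-150,400),q);env.hold(.1);shot('w13')
env.reach([400,-560,330],q);env.hold(.1);shot('s13','scene');shot('t13','top');st()
E
python3 -c "
import cv2,numpy as np
b=cv2.imread('pics/s13.png');t=cv2.imread('pics/t13.png');cv2.imwrite('pics/s13z.png',np.vstack([cv2.resize(b[110:255,170:290],(440,340)),cv2.resize(t[180:245,280:430],(600,260))[:,:440] ]))"
```

```text
t 37.31 [ 401.4 -559.   330.9] F [-0.5 -0.2 -0.1] w 0.9
```

View pics/w13.png

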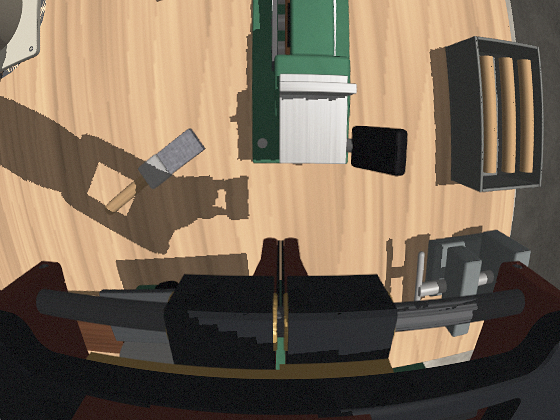

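View pics/s13.png

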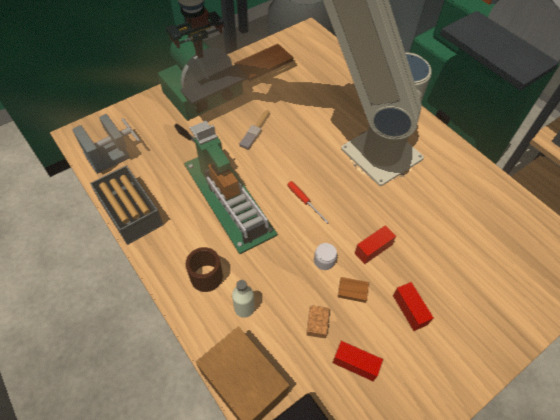

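View pics/t13.png

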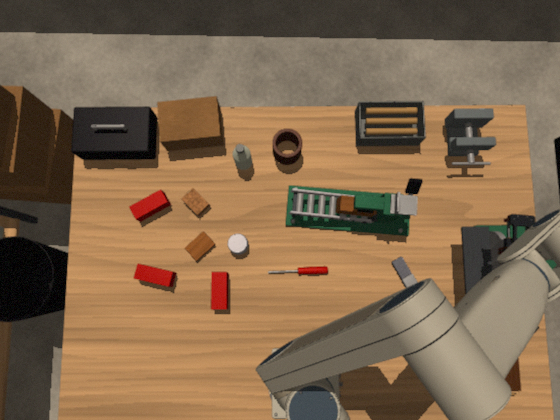

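```bash
python3 - <<'E'
from h import *
iF=np.linalg.inv(FT);wp=np.load('pics/w13.npy')
for u in [(279,163),(348,163),(282,74),(345,74)]: print(ap(iF,at_z('wrist',u,194,wp)).round(1))
for a in (.95,1.0,1.047):
    t=a-np.pi/6;d=np.array([np.sin(t),0,np.cos(t)]);n=np.array([np.cos(t),0,-np.sin(t)]);h=np.array([0,-96.,100.])
    p=[h+d*s+np.array([0,w,0])+n*k for s,w,k in ((85,20,-7),(145,20,-7),(145,-20,-7),(85,-20,-7),(145,-20,7))]
    print(a,proj('wrist',ap(FT,p),wp).round(0).tolist())
import cv2
b=cv2.imread('pics/w13.png');cv2.imwrite('pics/w13z.png',cv2.resize(b[50:190,240:420],None,fx=4,fy=4))
E
```

```text
[[ -30.9 -113.6  194. ]]
[[  31.1 -112.8  194. ]]
[[-28.5 -34.6 194. ]]
[[ 26.7 -33.  194. ]]
0.95 [[344.0, 122.0], [388.0, 124.0], [385.0, 175.0], [343.0, 164.0], [398.0, 174.0]]
1.0 [[348.0, 122.0], [395.0, 125.0], [392.0, 174.0], [346.0, 164.0], [403.0, 173.0]]
1.047 [[351.0, 122.0], [401.0, 125.0], [398.0, 174.0], [350.0, 164.0], [408.0, 173.0]]
```

View pics/w13z.png

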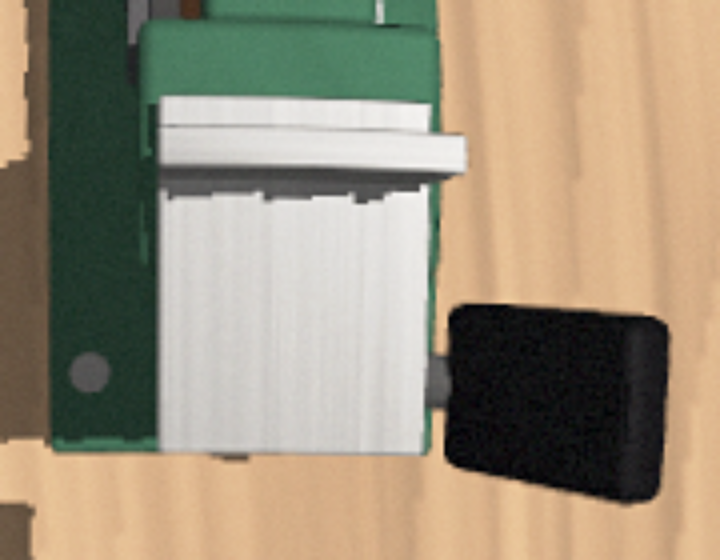

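The paddle corners match 1.047 rad. The plate edge is at -113.2, against -110.8 at the start and -63.5 when open, so the catch is fully home. I'll hand in.

```bash
python3 -c "
from h import *
print(workorder.sign_off()); st()"
```

```text
the job is handed in; nothing more can be done
None
the job is handed in; nothing more can be done
```

The job is handed in, at about 37 s on the robot's clock. I set the wooden block lengthways on the upper rollers and it rolled down by itself. I then opened the catch, pushed the lever over and closed the catch again.

Last checks:
- **Block:** its upper end showed at 120 mm up the track, which puts it against the stop. I measured this before clamping; the final pictures only show it still sitting under the head arm.
- **Catch:** when opened, it stopped at the same place under 15 N and 25 N pushes. It now sits about 2.4 mm further home than where it started, so its stroke was about 50 mm.
- **Lever:** in the final wrist picture the paddle lines up with the fully thrown angle (1.047 rad). An earlier fit from another view matched poorly (1.11 to 1.25 rad), so I rely on the later picture and the end-stop pushes. During those pushes the finger still crept about 2 mm between 10 N and 32 N, which I put down to give in the arm or slip on the paddle.
- **Pad:** I did not see the pad directly, so I infer that it clamps from the lever being fully over.
- **Other things:** the final scene and top pictures show nothing else moved, and the arm was clear of everything.

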